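Set the filter lever of the examination light to its third click

TASK

Set the examination light to its third filter and start it: with the fingertips push the filter lever on top of the grey light source out of its parked end, along its slot, through two clicks and leave it resting in the third, without running on past that. Then press the round lamp button on top of the unit down and let it come up again. Only push: do not pinch the lever or pick anything up, and leave the things standing around and on the unit where they are.

Things in the scene. Friction and masses are not known exactly. Their poses are not given: they have to be found in the camera images.
- light_source: Light source: fixed grey box, 160 (x) x 260 (y) mm, top face 85 mm above the worktop. Origin: centre of its underside, on the worktop; at yaw 0 its x points away from the robot, y left, z up. Dark light guide behind it, beyond x = +80 mm, up to 165 mm high. In the top a slot along y at x = +12 mm, y = +64 to -70 mm, for the lever. Lamp button on the top at x = -48, y = -85 mm.
- lever_top (a point): Top centre, 127 mm above the worktop, of the filter lever: upright black tab, 26 mm wide (unit's x), 13 mm thick (y), 8 to 42 mm above the unit's top. Slides only along the slot. Starts parked at the slot's +y end, y = +36 to +54 mm in the unit's frame; pushed to -y it runs free (under 1 N), and comes to rest in the first notch 20 to 38 mm from its start.
- lever: The lever again; origin on the tab's centre line level with the unit's top face; axes as the unit's. Five notches, 18 mm apart, then an end stop. The ridge before each notch resists with about 4 to 7 N along 8 mm; within 2 mm past its crest the lever snaps 5 to 9 mm ahead of the finger, the force vanishing, into the notch and stays. First snap = first notch, third snap = third notch.
- lamp_button (a joint): Travel of the lamp button, m: 0 up, 0.006 fully down. Spring return, about 5 N when fully down.
- lamp_button_top (a point): Centre of the top of the lamp button, a round grey cap 26 mm across in a low black collar on the unit's top; it is pressed straight down.
- eraser: Loose eraser, 23 x 50 x 13 mm, lying on top of the unit behind the slot; origin: centre of its underside. Bystander.
- spool: Loose wooden thread spool, 39 mm across, 58 mm tall, in front of the unit; origin: centre of its underside. Bystander.
- jar: Loose pigment jar with black cap, 52 mm across, 62 mm tall, in front of the unit; origin: centre of its underside. Bystander.
- folder: Loose bone folder, 22 x 140 x 9 mm, lying to the right of the unit; origin: centre of its underside. Bystander.
- cork: Loose cork pad, 56 x 80 x 20 mm, lying to the left of the unit; origin: centre of its underside. Bystander.

How it is judged:
On the way, in this order (a step that is already met when the one before it is completed fails the run):
1. the filter lever rests in its third notch (within 4 mm) (y of lever_top in the frame of light_source between -0.024 and -0.016 m), for 0.3 s.
2. the lamp button is pressed down, at least 4 mm of its 6 (value of joint lamp_button above 0.004 m), for 0.05 s.
At the end, for the whole second after the job is handed in: The lever rests in the third notch, within 4 mm of it along the slot (y = -20 mm in the unit's frame), the lamp button has been pressed and is up again (under 1.5 mm), and the eraser, spool, jar, bone folder and cork pad lie within 15 mm of where they were (all of step 1 and value of joint lamp_button below 0.0015 m and linear speed of lever below 0.01 m/s and distance of each of eraser, spool, jar, folder, cork from where it was at the start of the episode below 0.015 m); the robot touches nothing.
It fails at once if the lever is pushed over the ridge past the third notch (y of lever_top in the frame of light_source below -0.031 m).
It fails at once if the lamp button is pressed before the lever is in the third notch (value of joint lamp_button above 0.003 m and not (y of lever_top in the frame of light_source between -0.024 and -0.016 m)).
It fails at once if the lever is pinched: fingers press on both halves of the tab at once (contact force between each of lever_c0, lever_c1 and the fingers above 1.5 N).
It fails at once if a bystander is shifted more than 15 mm or lifted (distance of any of eraser, spool, jar, folder, cork from where it was at the start of the episode above 0.015 m).
It also fails if it takes over 64 s, if anything falls off the work surface, if the arm or the gripper's body presses on something with over 40 N, if the wrist force passes 120 N, or if a joint passes its speed limit or range.

ROBOT

A 6-joint arm with a two-finger parallel gripper is mounted at the origin on a cart in front of the work surface, level with it; the furniture and walls round the work are solid. World frame = base frame: x ahead of the robot, y to its left, z up, the work surface at z = 0. Lengths are in m, angles in rad, forces in N, time in s.
With the tool pointing down it reaches from about 0.35 to 0.975 m from the base axis. Payload 4.9 kg.
Tool frame: the origin (TCP) lies at the very end of the fingers, on their centre line; the grasp point (between the pads) lies 19 mm behind it (manip.hold_point_z is the distance from the TCP to the grasp point, in m); z points along the fingers, y is the direction in which the jaws open and shut (so a half turn about z gives the same grasp; the last joint's range is limited). The gripper opens to 85 mm and grips with 20 to 120 N. Pads are 22 mm wide; open, the fingers measure 114 mm over their backs; the gripper's body (76 mm by 85 mm) begins 54 mm behind the grasp point. The pads swing forward as they close: fully open they stand 13 mm farther back than shut.
Start: joints at [-1.257, 0.053, 1.613, -0, 1.476, -0.119], TCP at [0.262, -0.567, 0.231] pointing down, gripper open.
Joint ranges: [-3.01, 3.01], [-1.01, 2.22], [0.06, 2.58], [-1.02, 4.17], [0.09, 2.62], [-3.14, 3.14]. Speed limits (rad/s): [2.57, 2.57, 3.14, 3.14, 3.14, 3.14].

INTERFACE

Orientations are given as a unit quaternion [w, x, y, z].
In Python, from plant import manip gives the robot as it stands. The module is installed in compiled form; this text tells all that it offers.
- The arm moves only by the shell command python3 -m creep 'ROWS'. ROWS is JSON, a list of rows, each a list of 7 numbers: the turn, a rotation vector about the tool's x, y, z in degrees, then the shift along the tool's x, y, z in m, then the opening, from 0 (shut) to 1 (fully open). In form: [[ax, ay, az, tx, ty, tz, jaw], ...]. A call has 1 to 20 rows; each row shifts and turns the commanded pose from where the row before left it, along the tool's axes as they then stand; what a row does not reach is not made up. A row lasts 1/12 s, in which the tool goes at most 41.7 mm and 7.16 degrees, less where a joint would pass 70% of its speed; a pose out of reach is approached as far as the arm can. A call is refused whole if a number of a shift passes 0.0417 or a number of a turn 7.16, either way. A call with a gripper value outside its range is refused whole. The fingers move at their own pace and stop on an object; the grip force is fixed at half the most. Time passes only in rows, so rows that do not move let the fingers close. It gives the time, the measured TCP pose, the force and the opening at its end, in the units of the state.
- manip.state(): the state, without advancing time (a new reading comes with each control period).
- manip.grab_frame(name): name is "scene" or "side" or "wrist"; returns the picture (400x640x3 uint8, blue, green, red); there is no depth.
- manip.get_calibration(name): a dict with "fx", "fy", "cx", "cy" (pixels), "dist" ([k1, k2, p1, p2, k3] as OpenCV has them; the pictures are not rectified), "xyz" and "attitude" of the camera in the world. Camera axes: x right, y down, z forward; pixel columns grow to the right and rows downward; lengths in m; the calibration is good to about 2 mm. A picture is of the moment at which its call begins: read the wrist's pose just before it. get_calibration takes no time and is no camera call; for the wrist camera it gives the pose at the moment of the call.
- manip.job_done(): hands the job in, once; it reports no verdict.
Trained networks look in the newest picture that a camera, given by its name, has taken for a name from the list of things; names that differ only in an ending like _2 or _b are one class to them, and where a whole thing is asked for, a point or a joint stands for the part that bears it (a point fixed in the world has none). Each returns a list of dicts, best first, with "confidence" (0 to 1); they miss things now and then, are a little off and sometimes report something else, mostly with a low value. They report only what shows in the picture. A call takes as long as a camera call.
- manip.cut_out(target, camera): "pixels" (400x640 bool, what is visible of it) and "rect" ([left, top, right, bottom] in pixels, round what is visible of it).
The state is a dict: "time": time; "joint_pos": joint angles; "joint_vel": joint speeds; "joint_efforts": joint torques, N m; "tool_pos": TCP position; "tool_rot": TCP orientation; "contact_force": force on the tool from outside, world axes, zero at the start; "ft_torque": the same for the moment, N m; "gripper_width": opening from 0.0 (shut) to 1.0 (fully open).
Only numpy, scipy, OpenCV 4.12 (cv2) and the standard library are available. Lean on these libraries where they do the work, as an engineer would, in place of code of your own. Each camera call takes 0.05 s, during which the arm holds its last target.

## Working session

There is one attempt and no reset: what is moved stays moved. The work goes in short steps, Python scripts to look and compute and a shell command to move; the robot and the scene stay as the last step left them, time stands still between calls to the robot, and variables do not carry over. Pictures are saved under pics/ and viewed, and the job is handed in when it is done.

```bash
mkdir -p pics; python3 - <<'E'
from plant import manip
import cv2
s=manip.state();print(s)
for n in["scene","side","wrist"]:
    c=manip.get_calibration(n);print(n,c)
    cv2.imwrite(f"pics/{n}0.png",manip.grab_frame(n))
E
```

```text
{'time': 0.0, 'joint_pos': array([-1.25699403e+00,  5.33841771e-02,  1.61432052e+00, -1.67434253e-05,
        1.47597147e+00, -1.19014760e-01]), 'joint_vel': array([ 0.0011641 ,  0.00127815,  0.00122584,  0.00099034, -0.00279949,
        0.00027792]), 'joint_efforts': array([-6.23212018e-04, -3.93681121e+01, -3.70177746e+01, -9.25045470e-05,
        7.14503549e-03, -1.14502635e-05]), 'tool_pos': array([ 0.26193632, -0.5667721 ,  0.23003023]), 'tool_rot': array([-1.03600989e-03,  9.76674217e-01,  2.14723980e-01, -1.09594106e-04]), 'contact_force': array([ 0.13099442, -0.33762642, -0.5532495 ]), 'ft_torque': array([-0.00019415,  0.01723283,  0.0338636 ]), 'gripper_width': 0.9962644139445569}
scene {'fx': 426.011450765932, 'fy': 426.011450765932, 'cx': 327.82359325299103, 'cy': 199.91401649499224, 'dist': array([0.0271022, 0.       , 0.       , 0.       , 0.       ]), 'xyz': array([0.0614908 , 0.66302927, 0.83193868]), 'attitude': array([ 0.12496253, -0.30955397,  0.86396595, -0.37699276])}
side {'fx': 464.149376849925, 'fy': 464.149376849925, 'cx': 320.20065125393023, 'cy': 197.61869916509417, 'dist': array([-0.13614495,  0.        ,  0.        ,  0.        ,  0.        ]), 'xyz': array([ 0.28135644, -0.9259543 ,  0.74912989]), 'attitude': array([-0.46817806,  0.87429327, -0.11765134,  0.05078127])}
wrist {'fx': 349.98892341125685, 'fy': 349.98892341125685, 'cx': 323.16943115146546, 'cy': 202.24127107043427, 'dist': array([-0.03071192,  0.        ,  0.        ,  0.        ,  0.        ]), 'xyz': array([ 0.33048631, -0.53580225,  0.37239605]), 'attitude': array([ 0.12575902,  0.83306614, -0.53250358, -0.0813966 ])}
```

View pics/scene0.png

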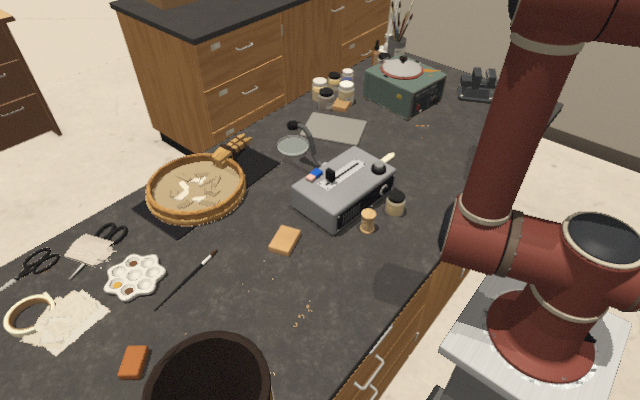

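View pics/side0.png

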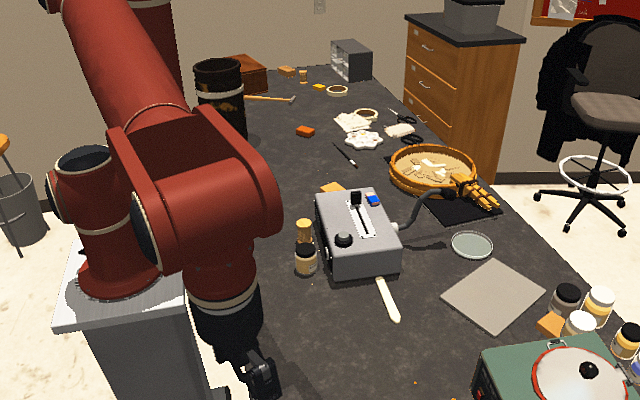

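View pics/wrist0.png

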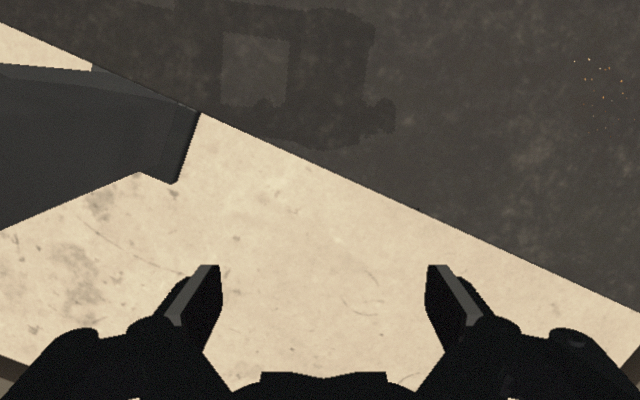

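The scene view shows the unit at about (345,187) with the lever at (331,176) and the button at (379,168). In the side view they are at (356,235), (356,198) and (343,240). Next I'll get the network masks.

```bash
cat > h.py <<'E'
import numpy as np, cv2
from plant import manip
from scipy.spatial.transform import Rotation as R
def cam(n):
    c=manip.get_calibration(n);q=c["attitude"]
    K=np.array([[c["fx"],0,c["cx"]],[0,c["fy"],c["cy"]],[0,0,1]])
    return K,np.array(c["dist"]),R.from_quat([q[1],q[2],q[3],q[0]]).as_matrix(),np.array(c["xyz"])
def proj(n,P,C=None):
    K,d,Rm,t=C or cam(n)
    rv=cv2.Rodrigues(Rm.T)[0]
    return cv2.projectPoints(np.atleast_2d(np.array(P,float)),rv,-Rm.T@t,K,d)[0][:,0]
def ray(n,px,C=None):
    K,d,Rm,t=C or cam(n)
    u=cv2.undistortPoints(np.array([[px]],float),K,d)[0,0]
    return t,Rm@np.array([u[0],u[1],1])
def onz(n,px,z,C=None):
    t,v=ray(n,px,C);return t+v*(z-t[2])/v[2]
def tri(a,b,ca=None,cb=None):
    (p,u),(q,v)=ray(*a,ca),ray(*b,cb)
    u=u/np.linalg.norm(u);v=v/np.linalg.norm(v)
    s=np.linalg.lstsq(np.c_[u,-v],q-p,rcond=None)[0]
    A=p+s[0]*u;B=q+s[1]*v
    return (A+B)/2,np.linalg.norm(A-B)
E
python3 - <<'E'
from h import *
for n in["scene","side"]:
    im=manip.grab_frame(n)
    for t in["light_source","lever","lamp_button","eraser","spool","jar","folder","cork"]:
        r=manip.cut_out(t,n)
        for x in r[:2]:
            ys,xs=np.nonzero(x["pixels"]);print(n,t,round(x["confidence"],2),x["rect"],xs.mean().round(1),ys.mean().round(1))
        if r: np.save(f"m_{n}_{t}.npy",r[0]["pixels"])
    x0,y0=(270,120) if n=="scene" else (290,170)
    cv2.imwrite(f"pics/{n}z.png",cv2.resize(im[y0:y0+120,x0:x0+160],None,fx=5,fy=5,interpolation=cv2.INTER_CUBIC))
E
```

```text
scene light_source 0.71 [289.9, 121.6, 393.4, 233.1] 340.7 186.1
scene lever 0.53 [323.4, 167.1, 336.2, 182.7] 329.4 174.4
scene eraser 0.72 [304.6, 167.0, 324.4, 183.2] 314.0 174.3
scene spool 0.82 [360.4, 208.0, 377.6, 231.5] 367.1 219.7
scene jar 0.63 [385.5, 190.8, 402.4, 218.7] 394.3 202.2
scene folder 0.47 [381.8, 151.4, 393.4, 161.0] 387.5 156.8
scene folder 0.4 [325.5, 169.2, 335.4, 182.4] 329.4 175.1
scene cork 0.66 [267.2, 225.8, 300.7, 252.2] 283.6 239.8
side light_source 0.78 [312.8, 189.4, 454.2, 283.1] 361.9 232.7
side lever 0.63 [349.6, 191.9, 361.4, 206.1] 356.0 197.4
side lamp_button 0.54 [339.4, 232.5, 351.9, 239.0] 343.4 235.3
side eraser 0.6 [366.3, 194.3, 378.2, 209.5] 372.7 199.1
side spool 0.79 [295.2, 217.2, 311.7, 243.8] 304.1 230.1
side jar 0.69 [295.1, 243.7, 314.8, 274.9] 305.8 258.5
side cork 0.72 [323.1, 185.0, 343.6, 193.8] 331.0 187.4
```

View pics/scenez.png

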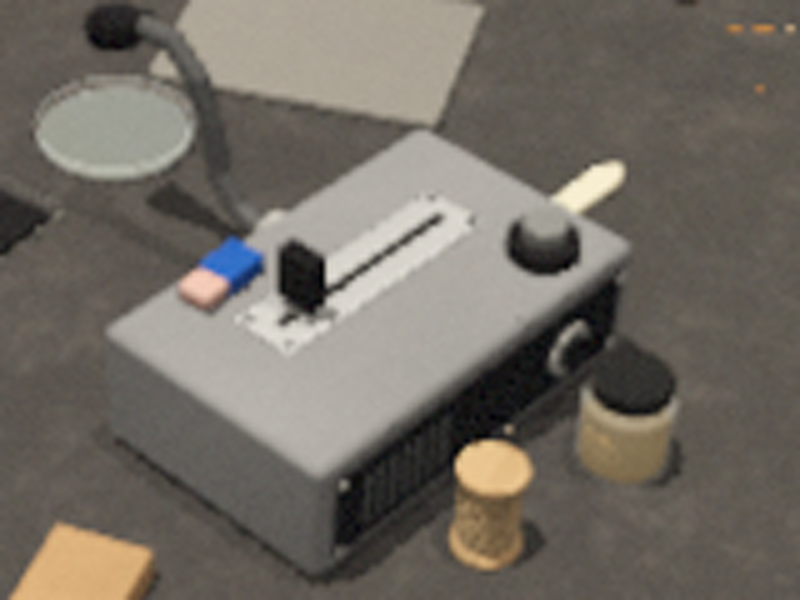

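View pics/sidez.png

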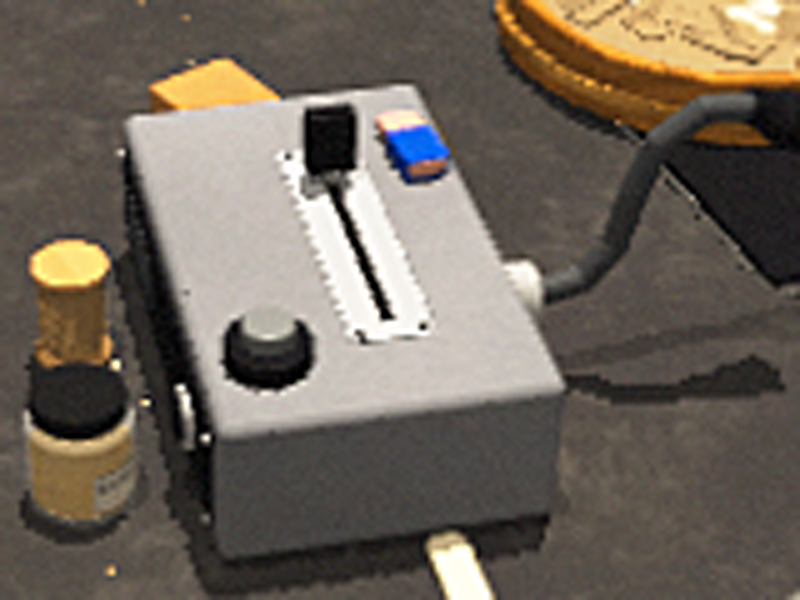

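Both pictures show the four top corners of the unit clearly, and also the slot ends, lever and button. The bystanders are in front, left, right and on top. I'll fit the unit's pose from these pixels.

```bash
cat > fit.py <<'E'
from h import *
from scipy.optimize import least_squares
O={"scene":(270,120),"side":(290,170)}
D={"scene":[((107,330),(80,130,85)),((320,478),(-80,130,85)),((630,245),(-80,-130,85)),((425,130),(80,-130,85)),((440,217),(12,-70,85)),((282,322),(12,64,85)),((318,572),(-80,130,0)),((115,435),(80,130,0))],
"side":[((128,118),(-80,130,85)),((413,88),(80,130,85)),((563,385),(80,-130,85)),((218,437),(-80,-130,85)),((388,318),(12,-70,85)),((222,557),(-80,-130,0)),((548,515),(80,-130,0))]}
C={n:cam(n) for n in D}
def pose(p):
    c,s=np.cos(p[2]),np.sin(p[2]);return np.array([[c,-s,0],[s,c,0],[0,0,1]]),np.array([p[0],p[1],0])
def res(p,names):
    Rm,t=pose(p);r=[]
    for n in names:
        px=np.array([np.array(a)/5+O[n]-.4 for a,_ in D[n]]);W=np.array([b for _,b in D[n]])/1e3@Rm.T+t
        r.append((proj(n,W,C[n])-px).ravel())
    return np.concatenate(r)
for names in(["scene"],["side"],["scene","side"]):
    f=least_squares(res,[.6,-.1,0],args=(names,),loss="soft_l1");p=f.x
    print(names,p.round(4),np.degrees(p[2]).round(2));
    print(res(p,names).reshape(-1,2).round(1).tolist())
np.save("unit.npy",p)
Rm,t=pose(p)
g=lambda n,a:np.array(a)/5+O[n]-.4
for nm,a,b in[("lever",(301,252),(331,112)),("levtopcorners",(302,249),(330,108)),("button",(545,222),(270,322))]:
    X,e=tri(("scene",g("scene",a)),("side",g("side",b)));print(nm,X.round(4),e.round(4),(Rm.T@(X-t)).round(4))
E
python3 fit.py
```

```text
['scene'] [ 0.5755 -0.068  -0.0843] -4.83
[[-0.9, -1.1], [0.3, -0.6], [2.0, -0.8], [-0.1, -1.7], [1.1, -0.2], [-0.3, 0.9], [-0.1, 3.6], [-1.2, 0.8]]
['side'] [ 0.5783 -0.0669 -0.082 ] -4.7
[[-1.7, -1.6], [0.4, -2.3], [1.3, -0.5], [-0.3, -1.3], [-0.2, 0.4], [-0.9, 2.9], [1.2, 1.6]]
['scene', 'side'] [ 0.577  -0.0683 -0.0795] -4.55
[[-1.2, -1.2], [0.2, -0.8], [1.5, -1.2], [-0.6, -2.0], [0.6, -0.5], [-0.6, 0.6], [-0.2, 3.3], [-1.5, 0.7], [-2.1, -1.2], [-0.0, -2.0], [1.1, -0.1], [-0.5, -0.7], [-0.4, 0.8], [-1.1, 3.5], [1.1, 2.0]]
lever [ 0.5942 -0.0224  0.125 ] 0.0009 [0.0135 0.0472 0.125 ]
levtopcorners [ 0.5936 -0.0223  0.1274] 0.001 [0.0129 0.0472 0.1274]
button [ 0.5237 -0.1487  0.105 ] 0.002 [-0.0467 -0.0844  0.105 ]
```

The fit is consistent. Lever top comes out at unit (13, 47, 127) mm and the button top at (-47, -84, 105) mm, both matching the given sizes. First I'll shut the gripper and align the tool's yaw with the unit (about +29.4° about tool z).

```bash
cat >> h.py <<'E'
def unitpose():
    p=np.load("unit.npy");c,s=np.cos(p[2]),np.sin(p[2]);return np.array([[c,-s,0],[s,c,0],[0,0,1]]),np.array([p[0],p[1],0])
def togo(target_unit=None):
    s=manip.state();q=s["tool_rot"];T=R.from_quat([q[1],q[2],q[3],q[0]]).as_matrix();U,t=unitpose()
    G=U@np.diag([1,-1,-1.])
    tn=R.from_matrix(T.T@G).as_rotvec(degrees=True)
    P=U.T@(s["tool_pos"]-t)
    print("t",round(s["time"],2),"tcp",s["tool_pos"].round(4),"unit",(P*1e3).round(1),"F_unit",(U.T@s["contact_force"]).round(2),"g",round(s["gripper_width"],3),"turn",tn.round(2))
    if target_unit is not None:
        d=U@np.array(target_unit)+t-s["tool_pos"];print("shift tool axes now",(T.T@d).round(4),"after turn",(G.T@d).round(4))
E
python3 -m creep '[[0,0,5.9,0,0,0,0],[0,0,5.9,0,0,0,0],[0,0,5.9,0,0,0,0],[0,0,5.9,0,0,0,0],[0,0,5.8,0,0,0,0],[0,0,0,0,0,0,0]]'
python3 -c "
from h import *
togo([-.003,.083,.20])"
```

```text
time: 1.55
tool_pos: [0.2621, -0.5674, 0.2313]
tool_rot: [0.0, 0.999, -0.041, 0.0]
contact_force: [0.3, -0.7, 0.6]
gripper_width: 0.143
t 1.55 tcp [ 0.2621 -0.5674  0.2313] unit [-274.2 -522.4  231.3] F_unit [ 0.37 -0.67  0.56] g 0.143 turn [ 0.   -0.   -0.14]
shift tool axes now [ 0.2698 -0.6061  0.0313] after turn [ 0.2712 -0.6054  0.0313]
```

```bash
python3 -m creep '[[0,0,0,0.0169,-0.0379,0,0],[0,0,0,0.0169,-0.0379,0,0],[0,0,0,0.0169,-0.0379,0,0],[0,0,0,0.0169,-0.0379,0,0],[0,0,0,0.0169,-0.0379,0,0],[0,0,0,0.0169,-0.0379,0,0],[0,0,0,0.0169,-0.0379,0,0],[0,0,0,0.0169,-0.0379,0,0],[0,0,0,0.0169,-0.0379,0,0],[0,0,0,0.0169,-0.0379,0,0],[0,0,0,0.0169,-0.0379,0,0],[0,0,0,0.0169,-0.0379,0,0],[0,0,0,0.0169,-0.0379,0,0],[0,0,0,0.0169,-0.0379,0,0],[0,0,0,0.0169,-0.0379,0,0],[0,0,0,0.0169,-0.0379,0,0],[0,0,0,0,0,0,0],[0,0,0,0,0,0,0]]'
python3 - <<'E'
from h import *
togo([-.003,.083,.15])
cv2.imwrite("pics/w1.png",manip.grab_frame("wrist"))
cv2.imwrite("pics/s1.png",manip.grab_frame("side"))
E
```

```text
time: 3.05
tool_pos: [0.5807, 0.0173, 0.2311]
tool_rot: [0.0, 0.999, -0.037, -0.0]
contact_force: [0.8, -1.1, -0.1]
gripper_width: -0.0
t 3.05 tcp [0.5807 0.0173 0.2311] unit [ -3.1  85.7 231.1] F_unit [ 0.86 -1.06 -0.08] g -0.0 turn [0.01 0.03 0.3 ]
shift tool axes now [0.0001 0.0027 0.0811] after turn [0.0001 0.0027 0.0811]
```

View pics/w1.png

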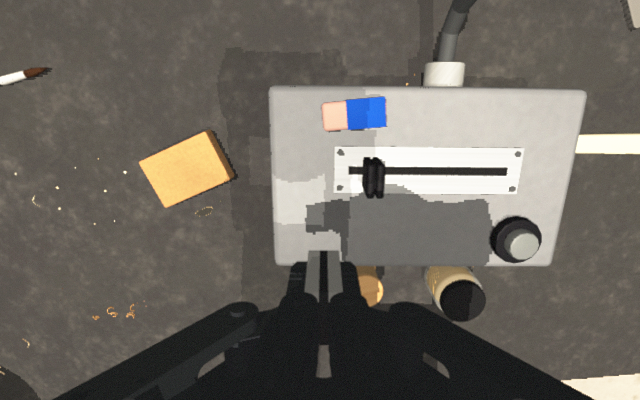

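View pics/s1.png

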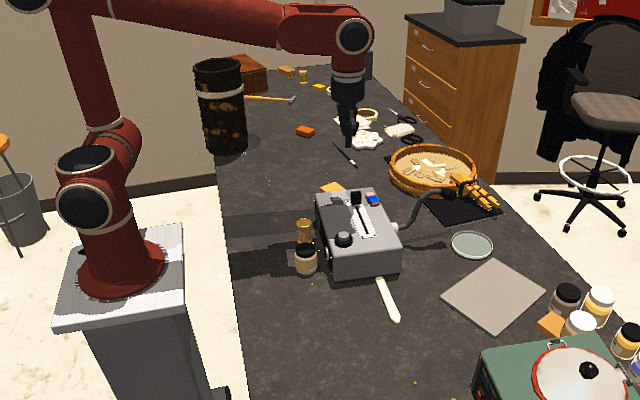

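The wrist view shows the unit whole: slot from (349,171) to (507,171), lever at (373,177), button at (524,245), fingers shut at (323,265). I'll check the fit against it.

```bash
python3 - <<'E'
from h import *
from scipy.optimize import least_squares
C=cam("wrist")
for px,z in [((271,88),.085),((585,92),.085),((551,266),.085),((276,264),.085),((349,171),.085),((507,171.5),.085),((524,245),.105),((378,178),.127),((373,178),.127)]:
    U,t=unitpose();print(px,(1e3*(U.T@(onz("wrist",px,z,C)-t))).round(1))
im=cv2.imread("pics/w1.png")
cv2.imwrite("pics/w1z.png",cv2.resize(im[130:280,300:460],None,fx=5,fy=5,interpolation=cv2.INTER_CUBIC)[:600*5//5])
U,t=unitpose()
for a in[(12,47,127),(-1,53.5,127),(12,64,85),(12,-70,85),(-48,-85,105),(-3,85.7,231)]:print(a,proj("wrist",U@(np.array(a)/1e3)+t,C).round(1))
E
```

```text
(271, 88) [ 76.4 123.9  85. ]
(585, 92) [  75.1 -127.    85. ]
(551, 266) [ -79.5 -128.9   85. ]
(276, 264) [-76.8 125.9  85. ]
(349, 171) [ 9.9 61.1 85. ]
(507, 171.5) [  9.8 -72.9  85. ]
(524, 245) [-49.1 -86.8 105. ]
(378, 178) [ 13.8  43.3 127. ]
(373, 178) [ 13.8  46.9 127. ]
(12, 47, 127) [[372.7 180.4]]
(-1, 53.5, 127) [[363.1 197.6]]
(12, 64, 85) [[345.6 168.5]]
(12, -70, 85) [[504.  168.9]]
(-48, -85, 105) [[522.2 243.8]]
(-3, 85.7, 231) [[317.  267.2]]
```

View pics/w1z.png

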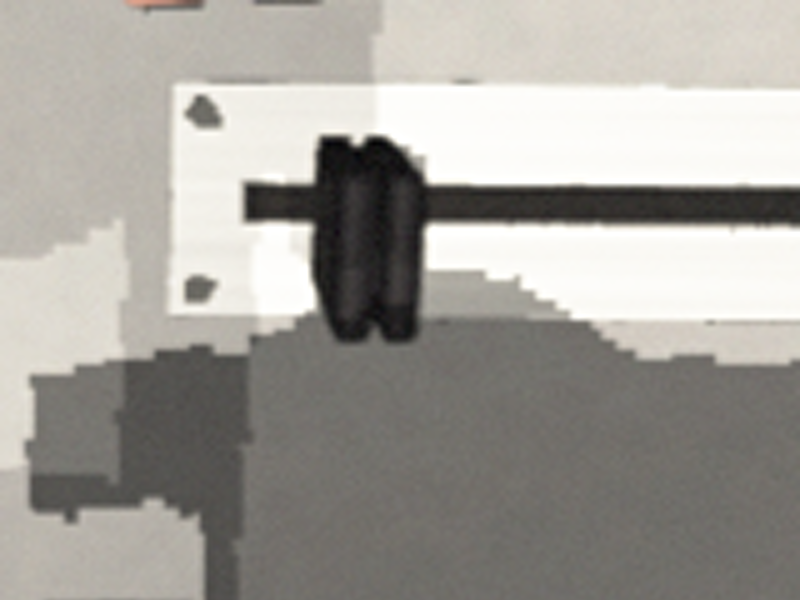

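The picture shows the tab split into two halves along y. Pushing only its +y face is therefore not a pinch. The wrist view has a constant bias of about 2.6 mm, the same at the fingertip and at the slot, so the fit relative to the TCP holds. I'll lower beside the lever.

```bash
python3 -m creep '[[0,0,0.3,0.001,0,0.03,0],[0,0,0,0.002,0,0.03,0],[0,0,0,0.002,0,0.03,0],[0,0,0,0.002,0,0.02,0],[0,0,0,0,0,0.008,0],[0,0,0,0,0,0,0],[0,0,0,0,0,0,0]]'
python3 - <<'E'
from h import *
togo([.005,.083,.113])
cv2.imwrite("pics/w2.png",manip.grab_frame("wrist"))
togo()
E
```

```text
time: 3.73
tool_pos: [0.5874, 0.0138, 0.1141]
tool_rot: [0.0, 0.999, -0.043, 0.0]
contact_force: [0.2, 0.3, 0.1]
gripper_width: -0.002
t 3.73 tcp [0.5874 0.0138 0.1141] unit [  3.9  82.7 114.1] F_unit [0.19 0.28 0.11] g -0.002 turn [ 0.   -0.04 -0.41]
shift tool axes now [ 0.0011 -0.0003  0.0011] after turn [ 0.0011 -0.0003  0.0011]
t 3.78 tcp [0.5882 0.014  0.1152] unit [  4.7  82.9 115.2] F_unit [-0.4  -0.61  1.08] g -0.004 turn [ 0.01 -0.16 -0.4 ]
```

View pics/w2.png

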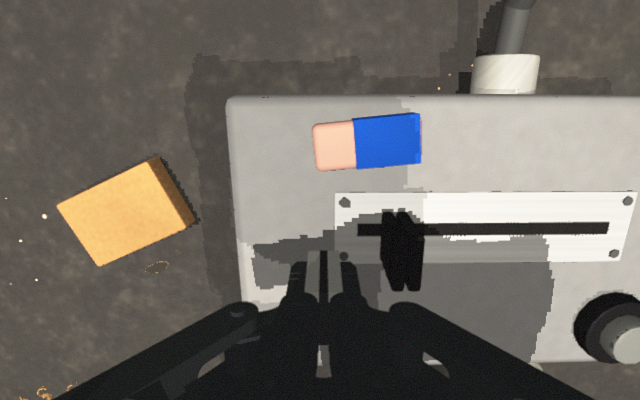

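Clear of the lever, with about 6 mm gap. The tab's left edge is at x≈381 px and the finger's edge at about 360 px. Next I'll push toward the first ridge.

```bash
python3 -m creep '[[0,0,-0.4,0,0.004,0.001,0],[0,0,0,0,0.004,0,0],[0,0,0,0,0.004,0,0],[0,0,0,0,0.004,0,0],[0,0,0,0,0.004,0,0],[0,0,0,0,0.004,0,0],[0,0,0,0,0.004,0,0],[0,0,0,0,0.003,0,0],[0,0,0,0,0.003,0,0],[0,0,0,0,0,0,0]]'
python3 - <<'E'
from h import *
togo()
im=manip.grab_frame("wrist");cv2.imwrite("pics/w3.png",im)
togo()
E
```

```text
time: 4.62
tool_pos: [0.5852, -0.0171, 0.1131]
tool_rot: [-0.002, 0.999, -0.039, 0.001]
contact_force: [0.5, 7.7, 4.0]
gripper_width: 0.004
t 4.62 tcp [ 0.5852 -0.0171  0.1131] unit [  4.2  51.7 113.1] F_unit [-0.14  7.72  4.03] g 0.004 turn [-0.28 -0.08  0.07]
t 4.67 tcp [ 0.5852 -0.0177  0.1131] unit [  4.2  51.2 113.1] F_unit [0.31 6.49 4.25] g 0.003 turn [-0.18 -0.08  0.08]
```

View pics/w3.png

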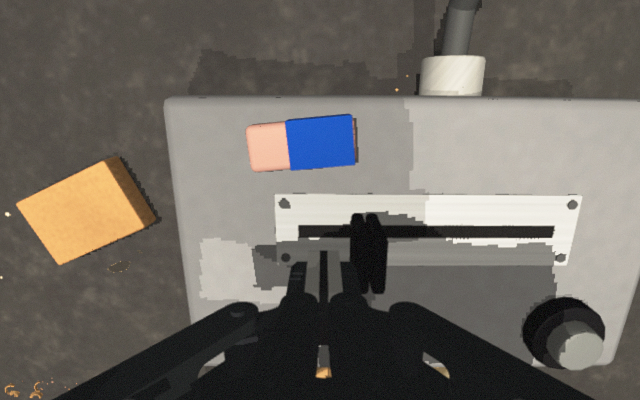

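```bash
python3 - <<'E'
from h import *
U,t=unitpose();C=cam("wrist")
f=lambda px,z:(1e3*(U.T@(onz("wrist",px,z,C)-t))).round(1)
print(f((298,231),.085),f((554,231),.085),f((352,215),.127),f((381,215),.127),f((365,290),.127),f((386,290),.127))
for y in(24,28,32,36):
  print(y,proj("wrist",[U@(np.array([a,y-2.6+b,127])/1e3)+t for a in(-1,25) for b in(-6.5,6.5)],C).round(0).tolist())
im=cv2.imread("pics/w3.png")
cv2.imwrite("pics/w3z.png",cv2.resize(im[190:310,270:430],None,fx=5,fy=5,interpolation=cv2.INTER_CUBIC))
E
```

```text
[11.  63.9 85. ] [ 11.2 -71.5  85. ] [ 34.6  39.4 127. ] [ 34.6  28.2 127. ] [  1.5  33.1 127. ] [  1.5  24.4 127. ]
24 [[408.0, 295.0], [377.0, 295.0], [413.0, 238.0], [380.0, 238.0]]
28 [[399.0, 295.0], [368.0, 295.0], [403.0, 238.0], [370.0, 238.0]]
32 [[389.0, 295.0], [358.0, 295.0], [393.0, 238.0], [360.0, 238.0]]
36 [[380.0, 295.0], [349.0, 295.0], [383.0, 238.0], [350.0, 238.0]]
```

View pics/w3z.png

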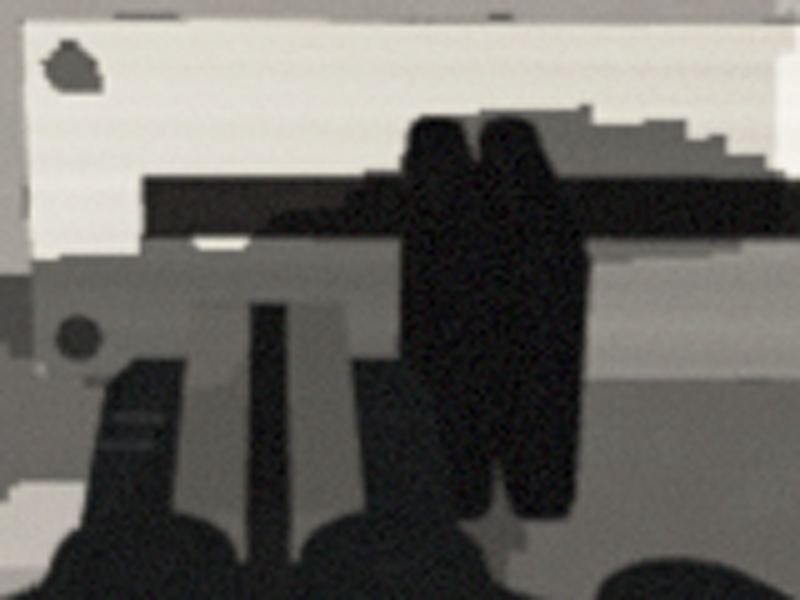

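The lever is on the first ridge at unit y of about 31–33 mm, pushed with 7 N. I'll step on.

```bash
for i in 1 ; do python3 -m creep '[[0,0,0,0,0.002,0,0],[0,0,0,0,0,0,0]]'; python3 -c "from h import *;togo()";done
python3 -m creep '[[0,0,0,0,0.002,0,0],[0,0,0,0,0,0,0]]'; python3 -c "from h import *;togo()"
python3 -m creep '[[0,0,0,0,0.002,0,0],[0,0,0,0,0,0,0]]'; python3 -c "from h import *;togo()"
```

```text
time: 4.83
tool_pos: [0.585, -0.0196, 0.1131]
tool_rot: [-0.002, 0.999, -0.039, 0.001]
contact_force: [0.5, 6.7, 3.6]
gripper_width: -0.004
t 4.83 tcp [ 0.585  -0.0196  0.1131] unit [  4.2  49.2 113.1] F_unit [-0.02  6.67  3.62] g -0.004 turn [-0.2  -0.07  0.07]
time: 5.0
tool_pos: [0.5848, -0.0219, 0.1129]
tool_rot: [-0.002, 0.999, -0.039, 0.001]
contact_force: [0.5, 9.2, 3.7]
gripper_width: -0.002
t 5.0 tcp [ 0.5848 -0.0219  0.1129] unit [  4.1  46.9 112.9] F_unit [-0.24  9.16  3.74] g -0.002 turn [-0.18 -0.07  0.06]
time: 5.17
tool_pos: [0.5847, -0.0228, 0.1129]
tool_rot: [-0.003, 0.999, -0.039, 0.001]
contact_force: [1.4, 8.5, 3.9]
gripper_width: -0.001
t 5.17 tcp [ 0.5847 -0.0228  0.1129] unit [  4.1  46.  112.9] F_unit [0.74 8.61 3.91] g -0.001 turn [-0.31 -0.07  0.07]
```

```bash
python3 -m creep '[[0,0,0,0,0.002,0,0],[0,0,0,0,0,0,0]]'|grep -E "pos|force"
python3 -m creep '[[0,0,0,0,0.002,0,0],[0,0,0,0,0,0,0]]'|grep -E "pos|force"; python3 -c "from h import *;togo()"
```

```text
tool_pos: [0.5838, -0.0277, 0.1121]
contact_force: [0.2, 0.4, -0.4]
tool_pos: [0.5835, -0.0295, 0.1119]
contact_force: [0.2, 0.6, -0.6]
t 5.5 tcp [ 0.5835 -0.0295  0.1119] unit [  3.4  39.2 111.9] F_unit [ 0.17  0.66 -0.56] g -0.001 turn [0.   0.05 0.03]
```

First snap: the force vanished at TCP y of about 44, as predicted. On to the second.

```bash
python3 -m creep '[[0,0,0,0,0.002,0,0],[0,0,0,0,0.002,0,0],[0,0,0,0,0.002,0,0],[0,0,0,0,0,0,0]]'|grep -E "pos|force"
python3 -m creep '[[0,0,0,0,0.002,0,0],[0,0,0,0,0,0,0]]'|grep -E "pos|force"
python3 -m creep '[[0,0,0,0,0.002,0,0],[0,0,0,0,0,0,0]]'|grep -E "pos|force"; python3 -c "from h import *;togo()"
```

```text
tool_pos: [0.5831, -0.0338, 0.112]
contact_force: [1.2, 5.5, 0.4]
tool_pos: [0.583, -0.0358, 0.112]
contact_force: [0.4, 4.6, 0.1]
tool_pos: [0.5828, -0.0382, 0.1119]
contact_force: [0.8, 6.0, -0.0]
t 6.17 tcp [ 0.5828 -0.0382  0.1119] unit [  3.4  30.5 111.9] F_unit [ 0.29  6.   -0.02] g 0.004 turn [-0.12  0.05  0.05]
```

```bash
python3 -m creep '[[0,0,0,0,0.002,0,0],[0,0,0,0,0,0,0]]'|grep -E "pos|force"
python3 -m creep '[[0,0,0,0,0.001,0,0],[0,0,0,0,0,0,0]]'|grep -E "pos|force"
python3 -m creep '[[0,0,0,0,0.001,0,0],[0,0,0,0,0,0,0]]'|grep -E "pos|force"; python3 -c "from h import *;togo()"
```

```text
tool_pos: [0.5826, -0.0408, 0.1119]
contact_force: [-0.3, 0.9, -0.4]
tool_pos: [0.5827, -0.0429, 0.1121]
contact_force: [-0.4, -0.1, -0.5]
tool_pos: [0.5827, -0.0436, 0.1124]
contact_force: [-0.3, 0.3, 0.3]
t 6.67 tcp [ 0.5827 -0.0436  0.1124] unit [  3.8  25.1 112.4] F_unit [-0.35  0.31  0.27] g -0.004 turn [ 0.04 -0.01  0.03]
```

Second snap at TCP y of about 28. A picture will confirm it before the third.

```bash
python3 - <<'E'
from h import *
im=manip.grab_frame("wrist");C=cam("wrist");U,t=unitpose()
for y in(16,-2,-20):
  for p in proj("wrist",[U@(np.array([a,y+b,127])/1e3)+t for a in(-1,25) for b in(-6.5,6.5)],C): cv2.circle(im,tuple(int(v) for v in p),2,(0,0,255) if y==-2 else (0,255,0),-1)
for y in (64,-70): cv2.circle(im,tuple(int(v) for v in proj("wrist",U@np.array([.012,y/1e3,.085])+t,C)[0]),2,(255,0,0),-1)
cv2.imwrite("pics/w4.png",im)
E
```

```text
(no output)
```

View pics/w4.png

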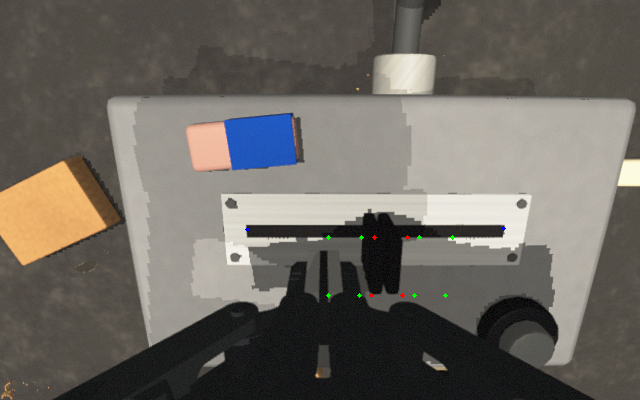

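The lever at x≈363–403 px agrees with the projected second notch (red dots). I'll go on to the third ridge.

```bash
python3 -m creep '[[0,0,0,0,0.002,0,0],[0,0,0,0,0.002,0,0],[0,0,0,0,0.002,0,0],[0,0,0,0,0,0,0]]'|grep -E "pos|force"
python3 -m creep '[[0,0,0,0,0.002,0,0],[0,0,0,0,0,0,0]]'|grep -E "pos|force"
python3 -m creep '[[0,0,0,0,0.002,0,0],[0,0,0,0,0,0,0]]'|grep -E "pos|force"; python3 -c "from h import *;togo()"
```

```text
tool_pos: [0.5822, -0.0494, 0.1123]
contact_force: [-0.3, 0.4, 0.2]
tool_pos: [0.5821, -0.0504, 0.1123]
contact_force: [-0.5, 3.2, 0.4]
tool_pos: [0.582, -0.0519, 0.1124]
contact_force: [0.5, 3.8, 0.5]
t 7.38 tcp [ 0.582  -0.0519  0.1124] unit [  3.7  16.8 112.4] F_unit [0.23 3.87 0.47] g -0.0 turn [-0.14 -0.    0.06]
```

```bash
python3 -m creep '[[0,0,0,0,0.002,0,0],[0,0,0,0,0,0,0]]'|grep -E "pos|force"
python3 -m creep '[[0,0,0,0,0.001,0,0],[0,0,0,0,0,0,0]]'|grep -E "pos|force"
python3 -m creep '[[0,0,0,0,0.001,0,0],[0,0,0,0,0,0,0]]'|grep -E "pos|force"; python3 -c "from h import *;togo()"
```

```text
tool_pos: [0.5818, -0.0536, 0.1123]
contact_force: [0.4, 4.6, 0.1]
tool_pos: [0.5818, -0.0544, 0.1124]
contact_force: [0.9, 6.4, 1.1]
tool_pos: [0.5818, -0.0553, 0.1124]
contact_force: [1.3, 6.6, 1.0]
t 7.88 tcp [ 0.5818 -0.0553  0.1124] unit [  3.7  13.4 112.4] F_unit [0.73 6.65 1.04] g 0.001 turn [-0.2  -0.    0.07]
```

```bash
python3 -m creep '[[0,0,0,0,0.001,0,0],[0,0,0,0,0,0,0]]'|grep -E "pos|force"
python3 -m creep '[[0,0,0,0,0.001,0,0],[0,0,0,0,0,0,0]]'|grep -E "pos|force"
```

```text
tool_pos: [0.5816, -0.0568, 0.1123]
contact_force: [-0.0, 5.4, 1.0]
tool_pos: [0.5814, -0.0588, 0.1123]
contact_force: [-0.6, 1.0, 0.4]
```

```bash
python3 -m creep '[[0,0,0,0,0,0,0],[0,0,0,0,0,0,0]]'|grep -E "pos|force"
python3 - <<'E'
from h import *
togo()
im=manip.grab_frame("wrist");C=cam("wrist");U,t=unitpose()
for y in(-2,-20):
  for p in proj("wrist",[U@(np.array([a,y+b,127])/1e3)+t for a in(-1,25) for b in(-6.5,6.5)],C): cv2.circle(im,tuple(int(v) for v in p),2,(0,0,255) if y==-20 else (0,255,0),-1)
for y in (64,-70): cv2.circle(im,tuple(int(v) for v in proj("wrist",U@np.array([.012,y/1e3,.085])+t,C)[0]),2,(255,0,0),-1)
cv2.imwrite("pics/w5.png",im)
E
```

```text
tool_pos: [0.5814, -0.0595, 0.1123]
contact_force: [-0.9, -0.2, -0.4]
t 8.38 tcp [ 0.5814 -0.0595  0.1123] unit [  3.7   9.2 112.3] F_unit [-0.91 -0.27 -0.44] g 0.001 turn [0.07 0.   0.05]
```

View pics/w5.png

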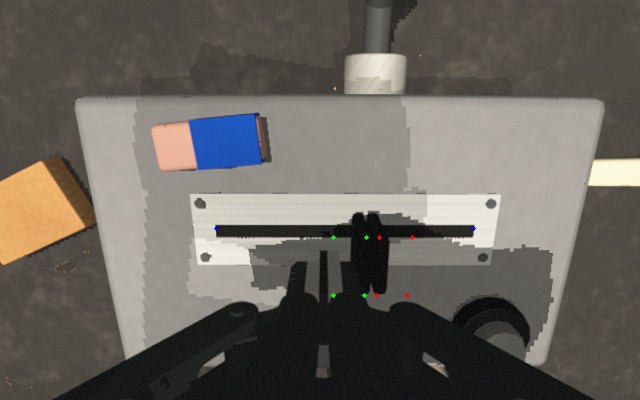

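The lever is at about y = -13 (px 352–388, against the red third-notch dots at 379–412). It is at the crest with no force, but it hasn't yet snapped clear. I'll push on 1 mm at a time.

```bash
python3 -m creep '[[0,0,0,0,0.001,0,0],[0,0,0,0,0,0,0]]'|grep -E "pos|force"
python3 - <<'E'
from h import *
togo()
im=manip.grab_frame("wrist");C=cam("wrist");U,t=unitpose()
for y in(-2,-20):
  for p in proj("wrist",[U@(np.array([a,y+b,127])/1e3)+t for a in(-1,25) for b in(-6.5,6.5)],C): cv2.circle(im,tuple(int(v) for v in p),2,(0,0,255) if y==-20 else (0,255,0),-1)
cv2.imwrite("pics/w6.png",im)
E
```

```text
tool_pos: [0.5814, -0.0605, 0.1123]
contact_force: [-0.2, -0.3, 0.4]
t 8.6 tcp [ 0.5814 -0.0605  0.1123] unit [  3.7   8.2 112.3] F_unit [-0.22 -0.33  0.37] g 0.004 turn [ 0.03 -0.    0.04]
```

View pics/w6.png

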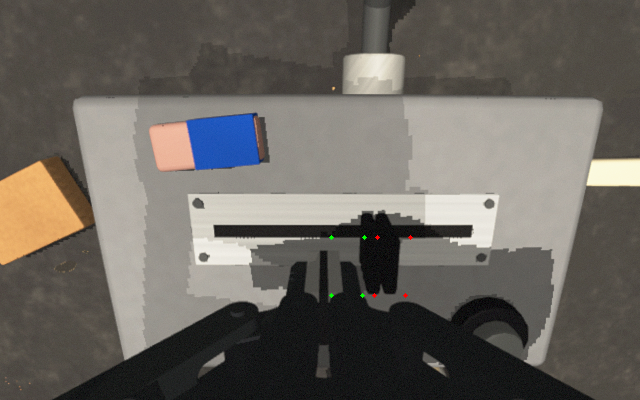

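It has snapped ahead of the finger (361–399 px). I'll back off, rise and measure from above.

```bash
python3 -m creep '[[0,0,0,0,-0.004,0,0],[0,0,0,0,-0.006,-0.01,0],[0,0,0,0,0,-0.04,0],[0,0,0,0,0,-0.04,0],[0,0,0,0,0,0,0],[0,0,0,0,0,0,0]]'|grep -E "pos|force"
python3 - <<'E'
from h import *
togo([-.048,-.085,.13])
im=manip.grab_frame("wrist");C=cam("wrist");U,t=unitpose()
for y in(-20,):
  for p in proj("wrist",[U@(np.array([a,y+b,127])/1e3)+t for a in(-1,25) for b in(-6.5,6.5)],C): cv2.circle(im,tuple(int(round(v)) for v in p),1,(0,0,255) ,-1)
for y in (64,-70): cv2.circle(im,tuple(int(v) for v in proj("wrist",U@np.array([.012,y/1e3,.085])+t,C)[0]),1,(255,0,0),-1)
cv2.imwrite("pics/w7.png",cv2.resize(im[120:300,200:440],None,fx=3.3,fy=3.3,interpolation=cv2.INTER_CUBIC))
for n,(x0,y0) in{"scene":(270,120),"side":(290,170)}.items():
    im=manip.grab_frame(n)
    for y in(-20,):
      for p in proj(n,[U@(np.array([a,y+b,127])/1e3)+t for a in(-1,25) for b in(-6.5,6.5)]): im[int(round(p[1])),int(round(p[0]))]=(0,0,255)
    cv2.imwrite(f"pics/{n}7.png",cv2.resize(im[y0:y0+120,x0:x0+160],None,fx=5,fy=5,interpolation=cv2.INTER_NEAREST))
E
```

```text
tool_pos: [0.5846, -0.05, 0.2076]
contact_force: [-0.6, -0.5, -0.5]
t 9.15 tcp [ 0.5846 -0.05    0.2076] unit [  6.1  18.9 207.6] F_unit [-0.54 -0.5  -0.48] g 0.003 turn [ 0.06 -0.49  0.08]
shift tool axes now [-0.0549  0.1038  0.0772] after turn [-0.0541  0.1039  0.0776]
```

View pics/w7.png

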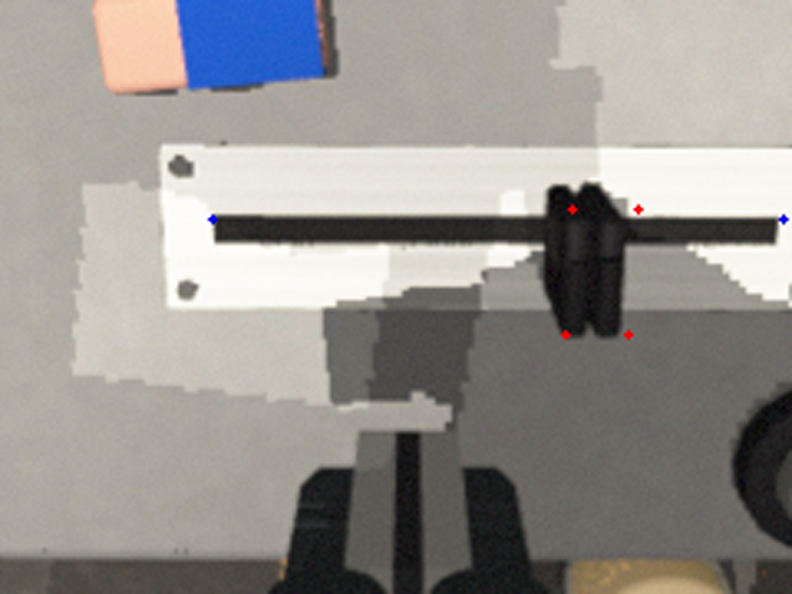

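View pics/scene7.png

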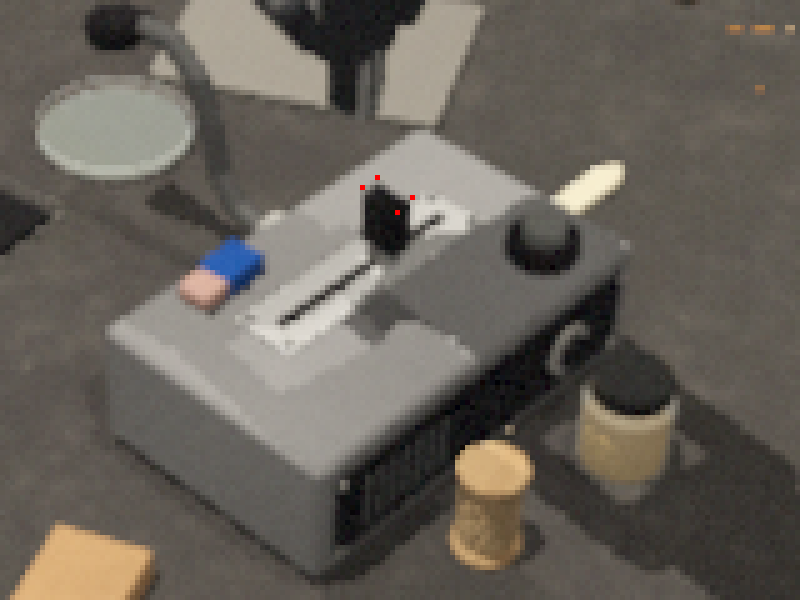

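View pics/side7.png

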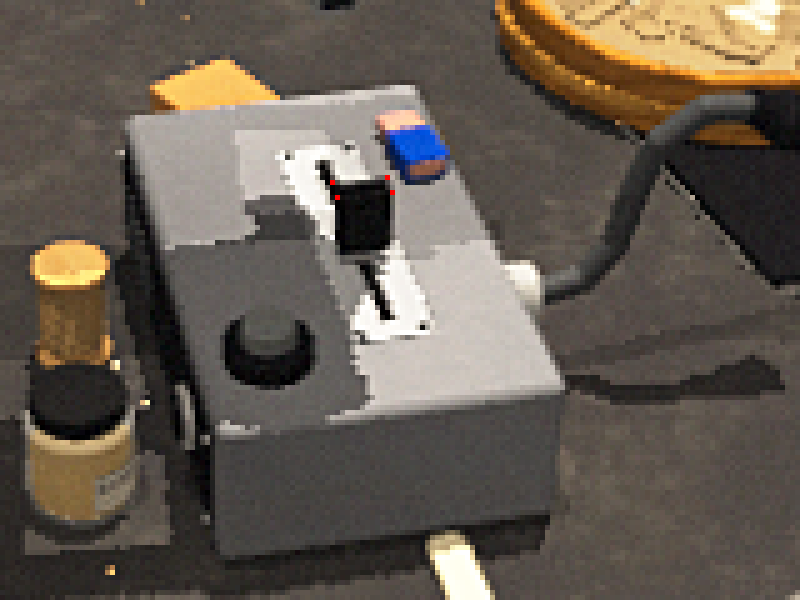

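The lever sits at y of about -20 ±1 mm in all three views, and the bystanders are unmoved. Now I'll go above the button.

```bash
python3 -m creep '[[0,0,0,-0.018,0.0347,0,0],[0,0,0,-0.018,0.0347,0,0],[0,0,0,-0.018,0.0347,0,0],[0,0,0,0,0,0.03,0],[0,0,0,0,0,0.03,0],[0,0,0,0,0,0.022,0],[0,0,0,0,0,0,0],[0,0,0,0,0,0,0]]'|grep -E "pos|force"
python3 - <<'E'
from h import *
togo([-.048,-.085,.105])
cv2.imwrite("pics/w8.png",manip.grab_frame("wrist"))
im=manip.grab_frame("side");cv2.imwrite("pics/side8.png",cv2.resize(im[170:290,290:450],None,fx=5,fy=5))
E
```

```text
tool_pos: [0.5183, -0.1487, 0.1177]
contact_force: [-0.6, -0.6, -0.0]
t 9.97 tcp [ 0.5183 -0.1487  0.1177] unit [-52.2 -84.8 117.7] F_unit [-0.56 -0.67 -0.01] g -0.002 turn [-0.11  0.32  0.05]
shift tool axes now [0.0042 0.0003 0.0126] after turn [0.0042 0.0002 0.0127]
```

View pics/w8.png

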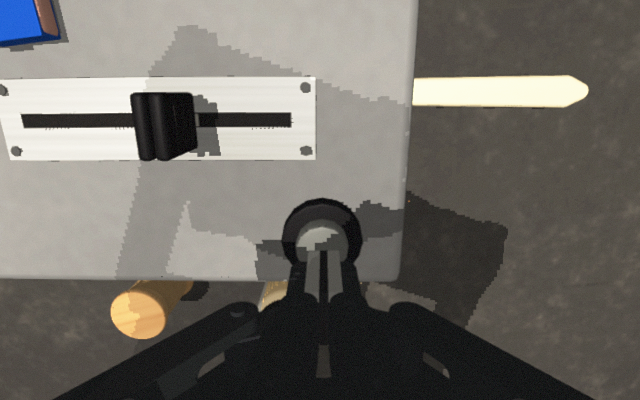

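View pics/side8.png

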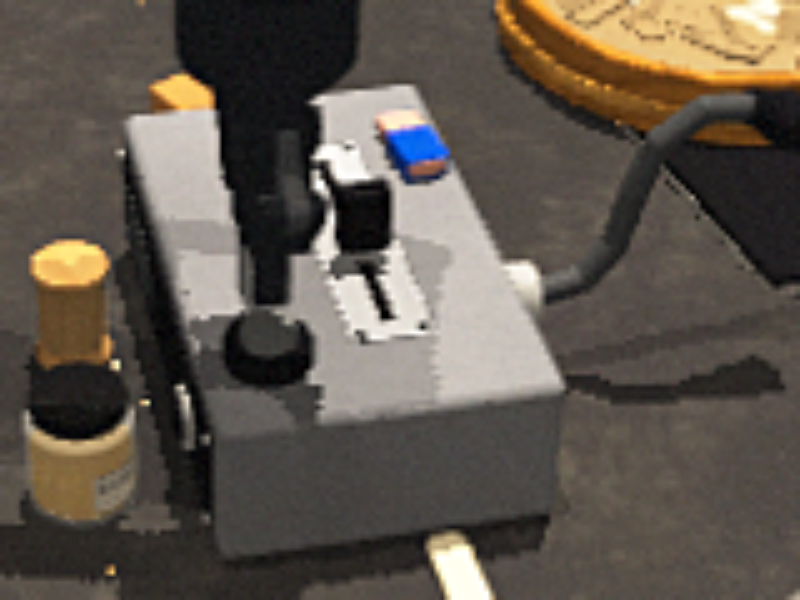

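The fingers hang just above the cap (wrist px 321,245). I'll correct 4 mm in x and press.

```bash
python3 -m creep '[[0,0,0,0.004,0,0.004,0],[0,0,0,0,0,0.004,0],[0,0,0,0,0,0.002,0],[0,0,0,0,0,0,0]]'|grep -E "pos|force"
python3 -m creep '[[0,0,0,0,0,0.002,0],[0,0,0,0,0,0,0]]'|grep -E "pos|force"
python3 -m creep '[[0,0,0,0,0,0.002,0],[0,0,0,0,0,0,0]]'|grep -E "pos|force"; python3 -c "from h import *;togo()"
```

```text
tool_pos: [0.5242, -0.1497, 0.1102]
contact_force: [0.1, -0.1, 0.8]
tool_pos: [0.524, -0.1498, 0.1081]
contact_force: [-0.4, -0.1, -0.1]
tool_pos: [0.5243, -0.1499, 0.1064]
contact_force: [0.3, 0.2, 1.7]
t 10.73 tcp [ 0.5243 -0.1499  0.1064] unit [-46.1 -85.5 106.4] F_unit [0.3  0.22 1.66] g 0.002 turn [ 0.01 -0.03  0.05]
```

```bash
python3 -m creep '[[0,0,0,0,0,0.002,0],[0,0,0,0,0,0,0]]'|grep -E "pos|force"
python3 -m creep '[[0,0,0,0,0,0.002,0],[0,0,0,0,0,0,0]]'|grep -E "pos|force"
python3 -m creep '[[0,0,0,0,0,0.002,0],[0,0,0,0,0,0,0]]'|grep -E "pos|force"; python3 -c "from h import *;togo()"
```

```text
tool_pos: [0.5244, -0.15, 0.1045]
contact_force: [-0.5, -0.9, 2.5]
tool_pos: [0.5244, -0.15, 0.1025]
contact_force: [-1.0, 0.8, 4.1]
tool_pos: [0.5245, -0.15, 0.101]
contact_force: [-2.2, 0.5, 4.8]
t 11.23 tcp [ 0.5245 -0.15    0.101 ] unit [-45.9 -85.6 101. ] F_unit [-2.26  0.27  4.77] g -0.0 turn [ 0.01 -0.03  0.05]
```

```bash
python3 -m creep '[[0,0,0,0,0,0.002,0],[0,0,0,0,0,0,0]]'|grep -E "pos|force"
python3 -m creep '[[0,0,0,0,0,0.002,0],[0,0,0,0,0,0,0],[0,0,0,0,0,0,0]]'|grep -E "pos|force"; python3 -c "from h import *;togo()"
```

```text
tool_pos: [0.5246, -0.15, 0.1009]
contact_force: [-6.3, 1.9, 15.3]
tool_pos: [0.5247, -0.1501, 0.1007]
contact_force: [-11.5, 4.7, 24.6]
t 11.65 tcp [ 0.5247 -0.1501  0.1007] unit [-45.7 -85.6 100.7] F_unit [-11.87   3.8   24.55] g 0.0 turn [0.01 0.03 0.07]
```

The button bottomed out. The spring went from about 1.5 N to 5 N over roughly 6 mm, then hit a hard stop at z = 0.1008. Now I'll release it and rise.

```bash
python3 -m creep '[[0,0,0,0,0,-0.004,0],[0,0,0,0,0,-0.006,0],[0,0,0,0,0,-0.02,0],[0,0,0,-0.01,0,-0.04,0],[0,0,0,-0.02,0,-0.04,0],[0,0,0,-0.03,0,-0.02,0],[0,0,0,-0.03,0,0,0],[0,0,0,-0.03,0,0,0],[0,0,0,0,0,0,0],[0,0,0,0,0,0,0],[0,0,0,0,0,0,0],[0,0,0,0,0,0,0]]'|grep -E "pos|force"
python3 - <<'E'
from h import *
togo();U,t=unitpose()
cv2.imwrite("pics/w9.png",manip.grab_frame("wrist"))
for n,(x0,y0) in{"scene":(270,120),"side":(290,170)}.items():
    im=manip.grab_frame(n)
    cv2.imwrite(f"pics/{n}9.png",cv2.resize(im[y0:y0+120,x0:x0+160],None,fx=5,fy=5,interpolation=cv2.INTER_CUBIC))
    for k in["lever","lamp_button","eraser","spool","jar","folder","cork"]:
        r=manip.cut_out(k,n)
        if r: print(n,k,np.round(r[0]["rect"],1))
E
```

```text
tool_pos: [0.4064, -0.1406, 0.2232]
contact_force: [0.1, 0.0, -0.4]
t 12.65 tcp [ 0.4064 -0.1406  0.2232] unit [-164.3  -85.6  223.2] F_unit [ 0.13  0.06 -0.36] g 0.001 turn [-0.02  0.03  0.06]
scene lever [339.2 156.1 354.7 168.9]
scene lamp_button [373.9 167.  383.  169. ]
scene eraser [305.4 168.3 322.8 186.6]
scene spool [359.3 208.9 377.  231. ]
scene jar [385.7 188.8 401.1 218.9]
scene folder [383.4 151.3 393.9 160.3]
scene cork [267.3 224.3 299.9 253. ]
side lever [356.  205.9 365.9 221.7]
side lamp_button [337.4 231.3 350.  242.6]
side eraser [364.7 191.8 378.1 208.1]
side spool [294.  217.2 314.6 244.6]
side jar [295.1 242.1 319.2 275.2]
side folder [372.6 277.8 399.5 324.1]
side cork [322.8 183.5 343.4 195.3]
```

View pics/w9.png

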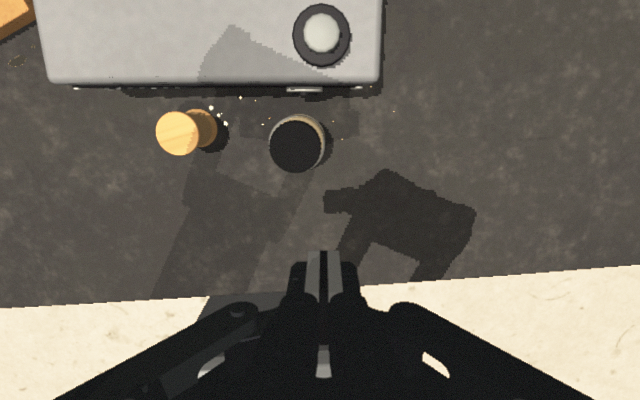

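View pics/scene9.png

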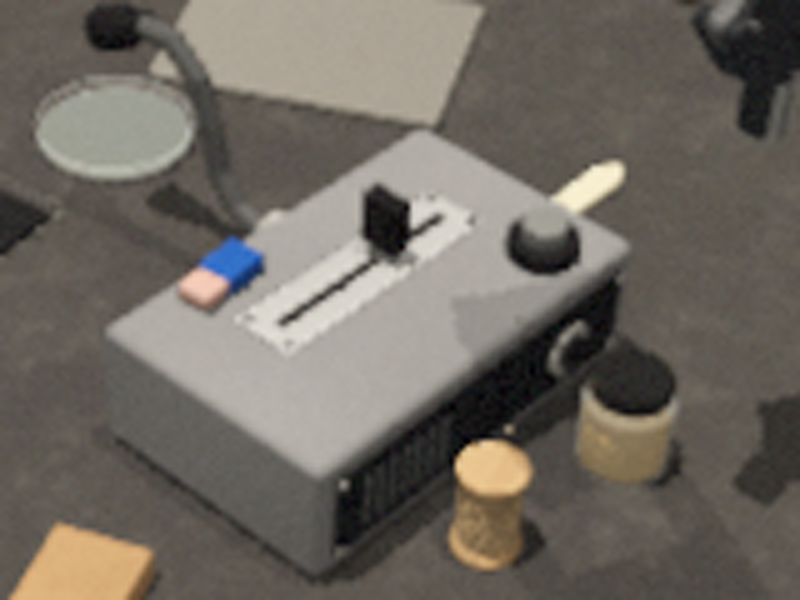

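View pics/side9.png

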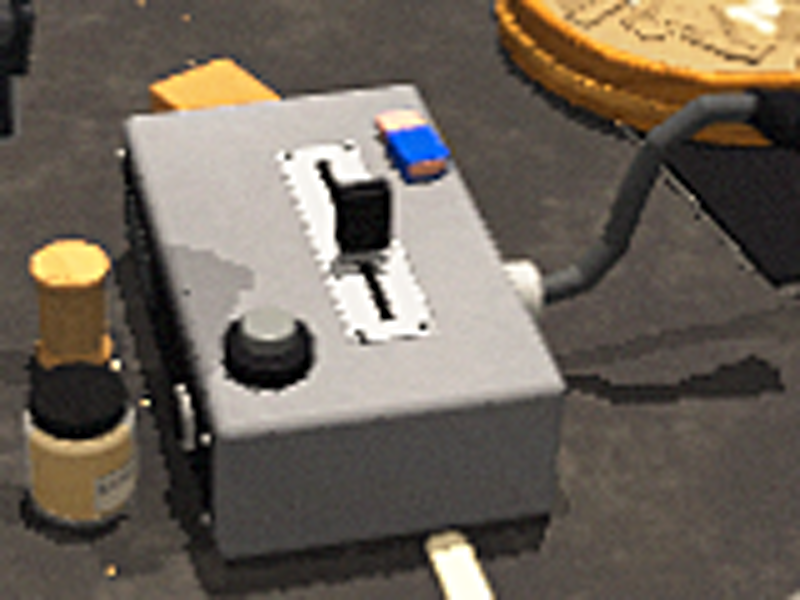

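The button is up again at the same pixels as before, the bystanders are unmoved and the arm is clear. One last triangulation of the lever before handing in.

```bash
python3 - <<'E'
from h import *
U,t=unitpose()
X,e=tri(("scene",np.array((386,194))/5+(270,120)-.4),("side",np.array((362,184))/5+(290,170)-.4));x=U.T@(X-t);print(x.round(4),e)
if -.0235<x[1]<-.0165: print(manip.job_done())
E
```

```text
[ 0.0124 -0.0188  0.1273] 0.00024553889026182965
the job is handed in; nothing more can be done
None
```

I pushed the lever with shut fingertips on its +y face only, through three snaps, and it rests in the third notch. I then pressed the lamp button once, let it come back up, moved the arm clear and handed the job in at about 13 s of the 64 s allowed.

**Lever:** The last two-camera measurement puts the lever top at y = -18.8 mm in the unit's frame, where -20 ± 4 mm is required. The wrist view gave about -20 mm, within 1 mm. After the force dropped on the third ridge, the picture showed the lever still at the crest, about 7 mm short. I pushed 1 mm more and it snapped in.

**Button:** It moved about 6 mm, with the spring reaching about 5 N before the hard stop. I pressed on to about 25 N there. Afterwards it looks the same in the pictures as before the press.

**Bystanders:** None visibly moved. The cut-outs differ from the start by no more than about 4 pixels at any edge. The side view did not find the folder at the start, so I compared it only in the scene view, where most of it is hidden. The arm touches nothing.

**Disagreement:** The wrist camera read 2 to 3 mm off along y compared with the fixed cameras. The offset was the same at the fingertip and at the slot, so I allowed for it.

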